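Half-turn a bayonet lid on a parcel canister and hold it for sealing

TASK

Pick up the blue bayonet lid by its black grip bar, put it into the grey canister with the bar in line with the green marks and press it down until it sits flush on the rim. Keeping it pressed down, turn it clockwise (seen from above) to the yellow half-way marks and stop there, before the lock at the red marks clicks. Finish still gripping the lid, holding it pressed flush at the yellow marks so that a colleague can thread the seal, and leave everything else where it is.

Things in the scene. Friction and masses are not known exactly. Their poses are not given: they have to be found in the camera images.
- lid_grip (a point): centre of the lid's black grip bar (62 mm long, 14 mm wide, 44 mm high), on the lid's axis, half-way up the bar: 22 mm below its top, 28 mm above the underside of the blue disc, 43 mm above the foot of the plug. x along the bar, which is also the line of the two lugs (a half turn gives the same lid); z up. White dashes on the disc mark the bar's ends.
- lid: the loose bayonet lid, 0.13 to 0.25 kg, standing on its plug; origin at the centre of the plug's foot, axes as lid_grip. Plug 48 mm across, 15 mm long; two steel lugs at its foot along x and -x, reaching to 34 mm from the axis, 14 mm wide, 5 mm high; above it the blue disc, 80 mm across, 6 mm thick, and the grip bar.
- canister: grey canister with white rim, 96 mm across, fixed on a 124 mm round rubber foot; origin on its axis at table height, z up; rim top 110 mm above. Bore 54 mm across, with two lug slots along x and -x, 20 mm wide, reaching to 38 mm from the axis. With the lid flush on the rim, lid_grip is 138 mm above this origin. Lugs can turn only beneath the 6 mm flange.
- follower (a joint): spring plate inside the canister, m pressed down (0 = up). It meets the plug when the lid's disc is 6 mm above the rim, pushing up with 5 N, 8 N when the disc is flush (0.006). Let go at the yellow marks, the lid would rise 4 mm until its lugs meet the flange.
- slot_mark: green marks at the slots, a pair on opposite sides of the rim; origin on the axis at rim height; x along the canister's x. From here the lid turns only clockwise, seen from above: 45 degrees to yellow, 90 to red; from about 70 degrees spring balls resist and then click.
- half_mark: yellow half-way marks, a pair on opposite sides of the rim; origin on the canister's axis at rim height; its x points along the line of the pair (45 degrees clockwise from the canister's x, seen from above). The bar (x of lid_grip) should lie along it, either way round
- lock_mark: red lock marks, a pair on opposite sides of the rim; origin on the canister's axis at rim height; its x points along the line of the pair (90 degrees clockwise from the canister's x)
- tape_roll: bystander: roll of orange tape lying flat, 54 mm across, 24 mm high; origin under its centre
- parcel_a: bystander: cardboard parcel 150 x 210 x 60 mm; origin under its centre
- parcel_b: bystander: cardboard parcel 120 x 160 x 45 mm; origin under its centre
- scanner: bystander: hand scanner lying down, black head, yellow handle, about 160 mm long, 34 mm high; origin under its head
- pen_cup: bystander: green open cup, 72 mm across, 85 mm high; origin under its centre
- label_roll: bystander: roll of white labels standing flat, 90 mm across, 55 mm high; origin under its centre
- stapler: bystander: red stapler, 160 x 45 mm, 35 mm high; origin under its centre, long along its x
There are look-alikes about, which are no part of the job. What is shaped like the lid but pink is not meant.

How it is judged:
By the outcome, as a careful person would: the job done as asked, in the order asked, and still so for the second after the job is handed in, while the arm keeps its last pose, push and grip.
It also fails if it takes over 38 s, if anything falls off the work surface, if the arm or the gripper's body presses on something with over 40 N, if the wrist force passes 120 N, or if a joint passes its speed limit or range.

ROBOT

A 6-joint arm with a two-finger parallel gripper is mounted at the origin on the work surface. World frame = base frame: x ahead of the robot, y to its left, z up, the work surface at z = 0. Lengths are in m, angles in degrees, forces in N, time in s.
With the tool pointing down it reaches from about 0.3 to 0.75 m from the base axis. Payload 8.5 kg.
Tool frame: the origin (TCP) lies at the very end of the fingers, on their centre line; the grasp point (between the pads) lies 19 mm behind it; z points along the fingers, y is the direction in which the jaws open and shut (so a half turn about z gives the same grasp; the last joint's range is limited). The gripper opens to 85 mm and grips with 20 to 120 N. Pads are 22 mm wide; open, the fingers measure 114 mm over their backs; the gripper's body (76 mm by 85 mm) begins 54 mm behind the grasp point. The pads swing forward as they close: fully open they stand 13 mm farther back than shut.
Start: joints at [-76.507, 21.807, 74.336, -0, 83.858, -12.336], TCP at [0.24, -0.495, 0.231] pointing down, gripper open.
Joint ranges: [-178.18, 178.18], [-50.72, 133.34], [12.68, 142.11], [-81.47, 261.47], [9.98, 163.14], [-165.26, 165.26]. Speed limits (degrees/s): [136.94, 136.94, 180, 180, 180, 180].

INTERFACE

Orientations are given as a 3x3 rotation matrix whose columns are the frame's x, y, z axes.
In Python, from rig import status, vision, env gives the robot as it stands.
- The arm moves only by the tool send_rows, never from a script. Its argument "targets" is a list of rows, each a list of 7 numbers: the shift along the tool's x, y, z in units of 50 mm (1.0 is 50 mm), then the turn, a rotation vector about the tool's x, y, z in units of 8 degrees (1.0 is 8 degrees), then the finger opening in mm, from 0 to 85.4. A call has 1 to 5 rows; each row is the pose to reach, as a shift and turn from the pose commanded when the call began, along the tool's axes at that moment; what a row does not reach only later rows make up. A row lasts 1/8 s, in which the tool goes at most 62.5 mm and 10.7 degrees, less where a joint would pass 70% of its speed; a pose out of reach is approached as far as the arm can. A call with a gripper value outside its range is refused whole. The fingers move at their own pace and stop on an object; "grip_force" is the grip in N (left out, the last holds). Time passes only in rows, so rows that repeat a pose let the fingers close. It gives the time, the measured TCP pose, the force and the opening at its end, in the units of the state.
- status.observe(): the state, without advancing time (a new reading comes with each control period).
- vision.get_image(name): name is "side" or "top"; returns (picture, depth): 420x560x3 uint8, red, green, blue; 420x560 float32, m along the optical axis (not along the pixel's ray), 0 where there is no reading.
- vision.camera_model(name): a dict with "camera_matrix" (3x3 intrinsics, pixels), "dist" ([k1, k2, p1, p2, k3] as OpenCV has them; the pictures are not rectified), "view" (4x4, takes a point from world to camera coordinates). Camera axes: x right, y down, z forward; pixel columns grow to the right and rows downward; lengths in m; the calibration is good to about 2 mm. A picture is of the moment at which its call begins. camera_model takes no time and is no camera call.
- env.close_job(): hands the job in, once; it reports no verdict.
Trained networks look in the newest picture that a camera, given by its name, has taken for a name from the list of things; names that differ only in an ending like _2 or _b are one class to them, and where a whole thing is asked for, a point or a joint stands for the part that bears it (a point fixed in the world has none). Each returns a list of dicts, best first, with "p" (0 to 1); they miss things now and then, are a little off and sometimes report something else, mostly with a low value. They report only what shows in the picture. A call takes as long as a camera call. They do not tell look-alikes from the thing itself.
- vision.masks_of(camera, label): "pixels" (420x560 bool, what is visible of it) and "extent" ([left, top, right, bottom] in pixels, round what is visible of it).
The state is a dict: "time_s": time; "q": joint angles; "qvel": joint speeds; "joint_efforts": joint torques, N m; "position": TCP position; "tool_rot": TCP orientation; "ft_force": force on the tool from outside, world axes, zero at the start; "wrist_torque": the same for the moment, N m; "grip_width": finger opening in m.
Only numpy, scipy, OpenCV 4.12 (cv2) and the standard library are available. Lean on these libraries where they do the work, as an engineer would, in place of code of your own. Each camera call takes 0.05 s, during which the arm holds its last target.

## Working session

There is one attempt and no reset: what is moved stays moved. The work goes in short steps, Python scripts to look and compute and a tool call to move; the robot and the scene stay as the last step left them, time stands still between calls to the robot, and variables do not carry over. Pictures are saved under pics/ and viewed, and the job is handed in when it is done.

Besides the shell and the picture viewer there is one more tool, called by a JSON object that holds its "name" and its "arguments", one argument or row to a line. send_rows: Moves the arm, as the interface text tells. Its arguments: {"type":"object","properties":{"targets":{"type":"array","items":{"type":"array","items":{"type":"number"}}},"grip_force":{"type":"number"}},"required":["targets"]}

```bash
ls; mkdir -p pics
python3 - <<'E'
from rig import status, vision, env
import cv2,numpy as np
for n in ("top","side"):
    im,d=vision.get_image(n); cv2.imwrite(f"pics/{n}0.png",im[:,:,::-1]); np.save(f"pics/{n}0.npy",d)
    m=vision.camera_model(n); print(n,m)
print(status.observe())
E
```

```text
pics
top {'camera_matrix': array([[416.50232246,   0.        , 281.30195052],
       [  0.        , 416.50232246, 203.48558057],
       [  0.        ,   0.        ,   1.        ]]), 'dist': array([-0.10516937,  0.        ,  0.        ,  0.        ,  0.        ]), 'view': array([[ 0.01814108, -0.99983351, -0.00196448, -0.02014844],
       [-0.99874802, -0.01802971, -0.04666179,  0.58627989],
       [ 0.0466186 ,  0.00280852, -0.99890881,  1.07505503],
       [ 0.        ,  0.        ,  0.        ,  1.        ]])}
side {'camera_matrix': array([[397.324506  ,   0.        , 281.58190112],
       [  0.        , 397.324506  , 205.60954467],
       [  0.        ,   0.        ,   1.        ]]), 'dist': array([-0.06232294,  0.        ,  0.        ,  0.        ,  0.        ]), 'view': array([[-0.96646284, -0.2563419 ,  0.01544062,  0.53873054],
       [-0.18665732,  0.65989869, -0.72779995,  0.17618681],
       [ 0.17637638, -0.70627371, -0.68561565,  1.00311207],
       [ 0.        ,  0.        ,  0.        ,  1.        ]])}
{'time_s': 0.1, 'q': array([-7.65090722e+01,  2.18401083e+01,  7.43785495e+01, -1.41773264e-05,
        8.38560569e+01, -1.23350004e+01]), 'qvel': array([ 0.00671338, -0.07226402, -0.10803887,  0.00833913,  0.09810424,
       -0.02112805]), 'joint_efforts': array([ 4.26480183e-03, -4.49220049e+01, -2.31656152e+01, -9.77232708e-05,
        3.72105249e-03, -2.86468214e-06]), 'position': array([ 0.23954769, -0.49482274,  0.23075655]), 'tool_rot': array([[ 9.00121753e-01,  4.35638309e-01, -3.04455310e-04],
       [ 4.35638326e-01, -9.00120903e-01,  1.26797825e-03],
       [ 2.78333311e-04, -1.27396720e-03, -9.99999150e-01]]), 'ft_force': array([ 0.26615231, -0.17100093,  0.14131428]), 'wrist_torque': array([-0.01241902,  0.02444161, -0.01547954]), 'grip_width': 0.08567072180024796}
```

View pics/top0.png

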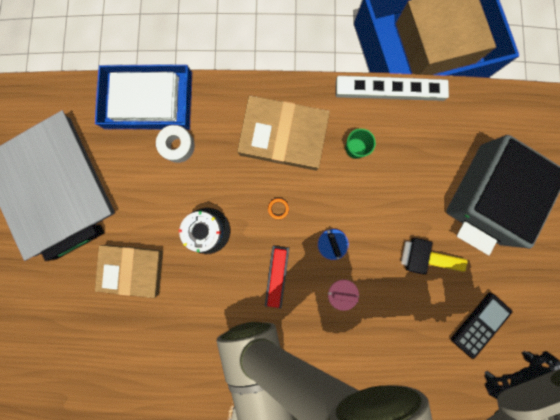

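View pics/side0.png

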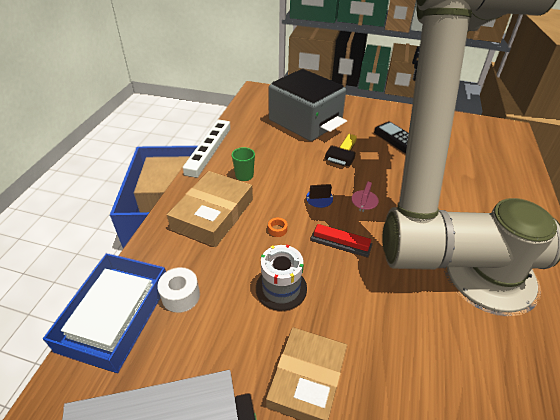

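The top view shows the blue lid at (333,243), the pink look-alike at (343,295), the canister at (201,231), the stapler at (277,277) and the tape at (278,209).

```bash
cat > h.py <<'E'
from rig import status, vision, env
import cv2,numpy as np
def pts(n,uv,d):
    m=vision.camera_model(n); uv=np.asarray(uv,float).reshape(-1,1,2)
    r=cv2.undistortPoints(uv,m["camera_matrix"],np.array(m["dist"])).reshape(-1,2)
    p=np.c_[r*np.c_[d],d]; V=m["view"]
    return (p-V[:3,3])@V[:3,:3]
def cloud(n,dep):
    v,u=np.nonzero(dep>0); P=pts(n,np.c_[u,v],dep[v,u].astype(float))
    o=np.full(dep.shape+(3,),np.nan); o[v,u]=P; return o
def rayz(n,uv,z):
    m=vision.camera_model(n)
    a=pts(n,uv,np.ones(len(uv))); V=m["view"]; c=-V[:3,:3].T@V[:3,3]
    return c+(a-c)*((z-c[2])/(a[:,2]-c[2]))[:,None]
def project(n,P):
    m=vision.camera_model(n);V=m["view"]
    return cv2.projectPoints(np.asarray(P,float),cv2.Rodrigues(V[:3,:3])[0],V[:3,3],m["camera_matrix"],np.array(m["dist"]))[0].reshape(-1,2)
E
python3 - <<'E'
from h import *
for n in ("top","side"):
    im=cv2.imread(f"pics/{n}0.png");d=np.load(f"pics/{n}0.npy");C=cloud(n,d)
    for lab in ("lid_grip","lid","canister","slot_mark","half_mark"):
        for r in vision.masks_of(n,lab)[:3]:
            M=r["pixels"];X=C[M];X=X[~np.isnan(X[:,0])]
            print(n,lab,round(r["p"],2),np.round(r["extent"]),M.sum(),np.median(X,0).round(3) if len(X) else None, np.percentile(X[:,2],[5,95]).round(3) if len(X) else None)
    for k,(u,v) in enumerate({"top":[(333,243),(201,231)],"side":[(320,196),(282,268)]}[n]):
        c=im[v-36:v+36,u-36:u+36]; cv2.imwrite(f"pics/{n}c{k}.png",cv2.resize(c,None,fx=7,fy=7,interpolation=cv2.INTER_CUBIC))
a=np.hstack([cv2.imread(f"pics/topc{k}.png") for k in (0,1)]);b=np.hstack([cv2.imread(f"pics/sidec{k}.png") for k in (0,1)])
cv2.imwrite("pics/zt.png",cv2.resize(a,(800,400)));cv2.imwrite("pics/zs.png",cv2.resize(b,(800,400)))
E
```

```text
top lid_grip 0.85 [327. 281. 360. 310.] 735 [ 0.357 -0.173  0.021] [0.017 0.065]
top lid_grip 0.7 [318. 230. 349. 265.] 736 [ 0.483 -0.143  0.021] [0.017 0.065]
top lid 0.88 [321. 228. 348. 260.] 719 [ 0.484 -0.143  0.021] [0.018 0.065]
top lid 0.61 [325. 278. 359. 311.] 744 [ 0.357 -0.172  0.021] [0.017 0.065]
top canister 0.9 [182. 210. 233. 258.] 1860 [0.513 0.175 0.1  ] [0.008 0.112]
side lid_grip 0.71 [306. 186. 336. 208.] 549 [ 0.479 -0.137  0.027] [0.004 0.066]
side lid_grip 0.61 [356. 182. 380. 209.] 446 [ 0.349 -0.165  0.023] [0.019 0.066]
side lid 0.91 [349. 183. 376. 212.] 511 [ 0.349 -0.167  0.022] [0.002 0.066]
side lid 0.75 [303. 185. 332. 204.] 490 [ 0.479 -0.137  0.029] [0.02  0.066]
side canister 0.9 [256. 243. 305. 312.] 2684 [0.505 0.213 0.085] [0.009 0.112]
side canister 0.5 [265. 214. 287. 237.] 266 [0.571 0.002 0.02 ] [0.005 0.026]
side slot_mark 0.66 [229. 148. 255. 180.] 636 [ 0.734 -0.187  0.062] [0.01  0.086]
```

```bash
ls pics
```

```text
side0.npy
side0.png
sidec0.png
sidec1.png
top0.npy
top0.png
topc0.png
topc1.png
zs.png
zt.png
```

View pics/zt.png

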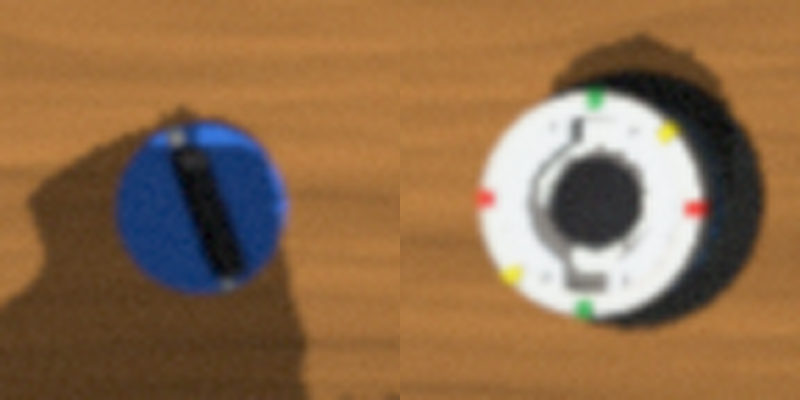

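View pics/zs.png

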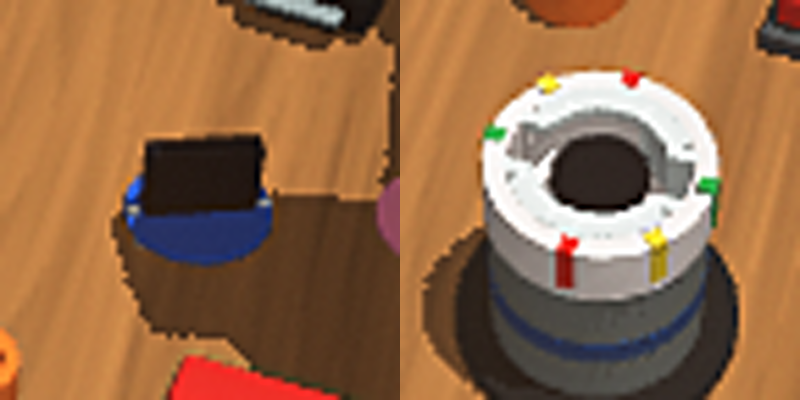

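Both views agree: the lid's bar runs about along world x with a slight tilt, and the green marks lie along world x too. Next I'll measure both precisely.

Run:
```python
from h import *
for n in ("top","side"):
    im=cv2.imread(f"pics/{n}0.png");d=np.load(f"pics/{n}0.npy");C=cloud(n,d)
    hsv=cv2.cvtColor(im,cv2.COLOR_BGR2HSV); H,S,V=cv2.split(hsv)
    near=lambda x,y,r:np.hypot(C[...,0]-x,C[...,1]-y)<r
    # lid bar top
    M=near(.482,-.14,.06)&(C[...,2]>.055)
    P=C[M]; c,s,a=cv2.minAreaRect(P[:,:2].astype(np.float32)*1000)
    w,v=np.linalg.eigh(np.cov(P[:,:2].T)); ax=v[:,1]
    print(n,"bar",P.mean(0).round(4),np.median(P[:,2]).round(4),"rect",np.round(c,1),np.round(s,1),round(a,1),"ang",np.degrees(np.arctan2(ax[1],ax[0])).round(1),M.sum())
    vv,uu=np.nonzero(M); Q=rayz(n,np.c_[uu,vv].astype(float),.065); c,s,a=cv2.minAreaRect(Q[:,:2].astype(np.float32)*1000);print("  ray rect",np.round(c,1),np.round(s,1),round(a,1))
    # disc
    B=(H>100)&(H<130)&(S>120)&near(.482,-.14,.06)
    cn=max(cv2.findContours(B.astype(np.uint8),0,1)[0],key=cv2.contourArea).reshape(-1,2)
    Q=rayz(n,cn.astype(float),.021)[:,:2]; (c,r)=cv2.minEnclosingCircle((Q*1000).astype(np.float32));print("  disc",np.round(c,1),round(r,1))
    dash=(S<90)&(V>90)&near(.482,-.14,.045)&(C[...,2]<.03)
    k,l,st,ce=cv2.connectedComponentsWithStats(dash.astype(np.uint8));
    for i in range(1,k):
        print("  dash",st[i,4],rayz(n,[ce[i]],.021)[0].round(4))
    # rim
    R=(C[...,2]>.1)&(C[...,2]<.12)&near(.51,.19,.08)
    cn=max(cv2.findContours(R.astype(np.uint8),0,1)[0],key=cv2.contourArea).reshape(-1,2)
    X=C[R];print("rim z",np.median(X[:,2]).round(4))
    Q=rayz(n,cn.astype(float),.110)[:,:2]; (c,r)=cv2.minEnclosingCircle((Q*1000).astype(np.float32));print("  rim",np.round(c,1),round(r,1), cv2.fitEllipse((Q*1000).astype(np.float32)))
    for nm,h0,h1 in (("green",45,90),("yellow",20,35),("red",172,8)):
        hm=(H>=h0)&(H<=h1) if h0<h1 else (H>=h0)|(H<=h1)
        M=hm&(S>110)&(V>80)&R
        k,l,st,ce=cv2.connectedComponentsWithStats(M.astype(np.uint8),connectivity=8)
        o=[i for i in range(1,k) if st[i,4]>=3]
        q=[rayz(n,[ce[i]],.110)[0][:2] for i in o]
        print(" ",nm,[(int(st[i,4]),p.round(4).tolist()) for i,p in zip(o,q)])
```

```text
top bar [ 0.4833 -0.1452  0.0639] 0.0643 rect [ 483.2 -145.7] [61.7 14.2] 20.9 ang -159.0 146
  ray rect [ 483.3 -145.1] [61.6 14.4] 21.2
  disc [ 482.2 -137.6] 37.3
  dash 3 [ 0.525  -0.1448  0.021 ]
  dash 1 [ 0.5226 -0.1552  0.021 ]
  dash 2 [ 0.5155 -0.1202  0.021 ]
  dash 9 [ 0.5176 -0.1316  0.021 ]
  dash 4 [ 0.5061 -0.1763  0.021 ]
  dash 1 [ 0.4971 -0.1816  0.021 ]
  dash 3 [ 0.4842 -0.1844  0.021 ]
  dash 4 [ 0.4725 -0.182   0.021 ]
  dash 2 [ 0.4475 -0.1576  0.021 ]
rim z 0.1092
  rim [511.5 186.3] 49.3 ((512.0626220703125, 185.37355041503906), (94.27457427978516, 94.85523986816406), 67.18032836914062)
  green [(5, [0.5586, 0.1851])]
  yellow [(6, [0.544, 0.1529]), (9, [0.4797, 0.2195])]
  red [(4, [0.5142, 0.2308]), (8, [0.511, 0.1394])]
side bar [ 0.4807 -0.1426  0.0631] 0.0641 rect [ 481.3 -144.7] [61.6 17.7] 24.4 ang -157.8 124
  ray rect [ 479.8 -139.8] [62.9 26.3] 22.6
  disc [ 480.5 -141.8] 38.9
  dash 4 [ 0.5142 -0.1347  0.021 ]
  dash 3 [ 0.4482 -0.1604  0.021 ]
rim z 0.1102
  rim [509.5 188.7] 52.3 ((509.4654541015625, 188.2588653564453), (94.51547241210938, 101.40533447265625), 16.174402236938477)
  green [(8, [0.5555, 0.1823]), (8, [0.4653, 0.185])]
  yellow [(8, [0.5407, 0.1515]), (18, [0.4783, 0.2199])]
  red [(8, [0.5089, 0.1395]), (19, [0.5115, 0.2323])]
```

```bash
cat >> h.py <<'E'
from scipy.spatial.transform import Rotation as Ro
def row(pos,yaw,pr=True):
    """row numbers to go from measured pose to TCP pos, tool down with tool x at yaw deg"""
    s=status.observe();R=s["tool_rot"]
    y=np.radians(yaw);x=np.array([np.cos(y),np.sin(y),0]);z=np.array([0,0,-1.]);T=np.c_[x,np.cross(z,x),z]
    t=R.T@(np.asarray(pos)-s["position"])/.05; w=Ro.from_matrix(R.T@T).as_rotvec(degrees=True)/8
    print("t",round(s["time_s"],2),"pos",s["position"].round(4),"yaw",np.degrees(np.arctan2(R[1,0],R[0,0])).round(2),"F",s["ft_force"].round(1),"T",s["wrist_torque"].round(2),"w",round(s["grip_width"],4),"q6",s["q"][5].round(1))
    print("row",t.round(3).tolist(),w.round(3).tolist())
E
python3 - <<'E'
from h import *
row([.482,-.1445,.12],21)
E
```

```text
t 0.6 pos [ 0.2396 -0.495   0.2313] yaw 25.83 F [ 0.4  0.  -0.1] T [ 0.03 -0.05  0.  ] w 0.0853 q6 -12.3
row [7.417, -4.198, 2.227] [-0.0, -0.0, 0.604]
```

{"name": "send_rows", "arguments": {
  "targets": [
    [7.42,-4.2,2.2,0,0,0.6,85],
    [7.42,-4.2,2.2,0,0,0.6,85],
    [7.42,-4.2,2.2,0,0,0.6,85],
    [7.42,-4.2,2.2,0,0,0.6,85],
    [7.42,-4.2,2.2,0,0,0.6,85]
  ],
  "grip_force": 80
}}

```text
time_s: 1.23
position: [0.4126, -0.2446, 0.153]
tool_rot: [[0.934, 0.359, 0.001], [0.359, -0.934, -0.001], [0.0, 0.001, -1.0]]
ft_force: [0.7, -0.5, 0.1]
grip_width: 0.085
```

```bash
python3 -c "
from h import *
row([.482,-.1445,.12],21)"
```

```text
t 1.23 pos [ 0.4126 -0.2446  0.153 ] yaw 21.01 F [ 0.7 -0.5  0.1] T [-0.04 -0.01 -0.01] w 0.085 q6 24.2
row [2.012, -1.371, 0.661] [0.006, -0.003, 0.001]
```

{"name": "send_rows", "arguments": {
  "targets": [
    [2.01,-1.37,0.66,0,0,0,85],
    [2.01,-1.37,0.66,0,0,0,85],
    [2.01,-1.37,0.66,0,0,0,85]
  ]
}}

```text
time_s: 1.6
position: [0.4819, -0.1428, 0.1192]
tool_rot: [[0.931, 0.364, -0.001], [0.364, -0.931, 0.001], [-0.001, -0.002, -1.0]]
ft_force: [-0.5, -0.8, 0.9]
grip_width: 0.0851
```

```bash
python3 -c "
from h import *
row([.482,-.1445,.027],21)
im,d=vision.get_image('top');cv2.imwrite('pics/t1.png',im[:,:,::-1])
im,d=vision.get_image('side');cv2.imwrite('pics/s1.png',cv2.resize(im[130:260,240:420,::-1],None,fx=4,fy=4))
row([.482,-.1445,.027],21)"
```

```text
t 1.6 pos [ 0.4819 -0.1428  0.1192] yaw 21.34 F [-0.5 -0.8  0.9] T [0.   0.01 0.04] w 0.0851 q6 38.6
row [-0.009, 0.036, 1.845] [-0.013, 0.006, 0.043]
t 1.7 pos [ 0.4811 -0.1459  0.1202] yaw 21.11 F [ 0.5 -0.6 -0.1] T [-0.03 -0.02  0.06] w 0.0846 q6 38.5
row [0.028, -0.02, 1.865] [0.001, 0.002, 0.014]
```

View pics/s1.png

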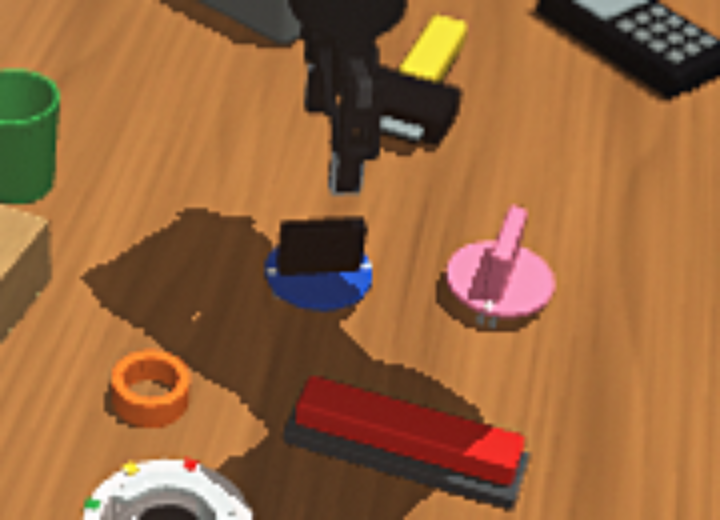

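The open gripper is above the bar (crop about (345,190)), clear of the stapler and the pink lid. Going down to grip.

{"name": "send_rows", "arguments": {
  "targets": [
    [0.02,0,1.0,0,0,0,85],
    [0.02,0,1.86,0,0,0,85],
    [0.02,0,1.86,0,0,0,85],
    [0.02,0,1.86,0,0,0,5],
    [0.02,0,1.86,0,0,0,5]
  ],
  "grip_force": 80
}}

```text
time_s: 2.33
position: [0.4826, -0.1466, 0.029]
tool_rot: [[0.934, 0.358, 0.003], [0.358, -0.934, -0.002], [0.002, 0.003, -1.0]]
ft_force: [0.4, -0.2, 0.8]
grip_width: 0.0512
```

{"name": "send_rows", "arguments": {
  "targets": [
    [0,0,0,0,0,0,5],
    [0,0,0,0,0,0,5],
    [0,0,0,0,0,0,5],
    [0,0,0,0,0,0,5]
  ]
}}

```text
time_s: 2.82
position: [0.4822, -0.1459, 0.028]
tool_rot: [[0.933, 0.359, 0.001], [0.359, -0.933, -0.001], [0.001, 0.001, -1.0]]
ft_force: [-0.1, 0.7, 5.9]
grip_width: 0.013
```

```bash
python3 -c "
from h import *
row([.482,-.1445,.2],21)"
```

```text
t 2.83 pos [ 0.4822 -0.1459  0.028 ] yaw 21.04 F [-0.1  0.7  5.9] T [0.05 0.12 0.01] w 0.013 q6 38.6
row [0.009, -0.024, -3.44] [0.007, -0.006, 0.005]
```

{"name": "send_rows", "arguments": {
  "targets": [
    [0,0,-0.6,0,0,0,5],
    [0,0,-1.8,0,0,0,5],
    [0,0,-3.0,0,0,0,5],
    [0,0,-3.4,0,0,0,5],
    [0,0,-3.4,0,0,0,5]
  ]
}}

```text
time_s: 3.45
position: [0.4821, -0.1458, 0.1982]
tool_rot: [[0.933, 0.359, 0.002], [0.359, -0.933, -0.001], [0.002, 0.002, -1.0]]
ft_force: [-0.2, 0.2, -2.9]
grip_width: 0.0134
```

Run:
```python
from h import *
im,d=vision.get_image('side');np.save('pics/s2.npy',d);cv2.imwrite('pics/s2.png',cv2.resize(im[60:260,200:420,::-1],None,fx=3,fy=3))
im,d=vision.get_image('top');np.save('pics/t2.npy',d);cv2.imwrite('pics/t2.png',cv2.resize(im[150:330,180:420,::-1],None,fx=3,fy=3))
row([.511,.1855,.2],-1.7)
```

```text
t 3.55 pos [ 0.4813 -0.1454  0.1959] yaw 21.03 F [ 0.5 -0.2 -2.9] T [-0.01  0.08  0.01] w 0.0131 q6 38.6
row [2.93, -5.964, -0.074] [-0.011, 0.013, 2.842]
```

View pics/s2.png

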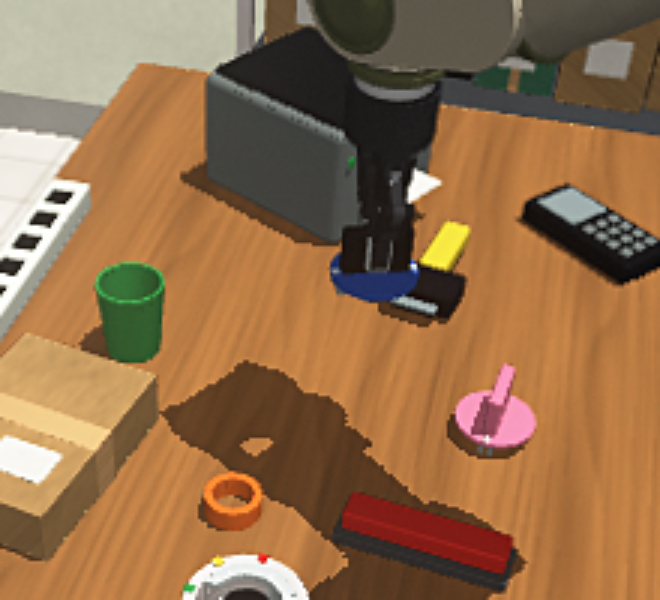

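View pics/t2.png

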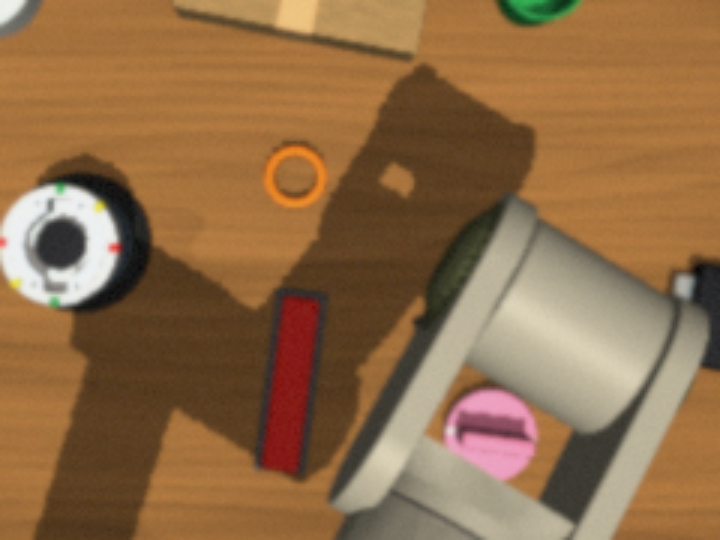

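The lid hangs level in the jaws (side crop (375,270)) and nothing else has moved. Carrying it over to the canister.

{"name": "send_rows", "arguments": {
  "targets": [
    [0.5,-1.0,0,0,0,0.5,5],
    [1.1,-2.2,0,0,0,1.0,5],
    [1.7,-3.4,0,0,0,1.6,5],
    [2.2,-4.5,0,0,0,2.2,5],
    [2.6,-5.4,0,0,0,2.6,5]
  ]
}}

```text
time_s: 4.18
position: [0.5055, 0.155, 0.1954]
tool_rot: [[1.0, 0.002, -0.003], [0.002, -1.0, -0.0], [-0.003, 0.0, -1.0]]
ft_force: [0.9, -0.6, -2.7]
grip_width: 0.013
```

Run:
```python
from h import *
row([.511,.186,.18],-1.7)
```

```text
t 4.17 pos [0.5055 0.155  0.1954] yaw 0.13 F [ 0.9 -0.6 -2.7] T [-0.03 -0.03 -0.02] w 0.013 q6 94.1
row [0.111, -0.62, 0.307] [0.002, 0.024, 0.229]
```

{"name": "send_rows", "arguments": {
  "targets": [
    [0.11,-0.62,0.3,0,0,0.23,5],
    [0.11,-0.62,0.3,0,0,0.23,5],
    [0.11,-0.62,0.3,0,0,0.23,5]
  ]
}}

```text
time_s: 4.55
position: [0.5114, 0.1834, 0.1812]
tool_rot: [[1.0, -0.028, -0.002], [-0.028, -1.0, -0.001], [-0.002, 0.001, -1.0]]
ft_force: [0.3, -0.8, -2.8]
grip_width: 0.0131
```

Run:
```python
from h import *
im,d=vision.get_image('side');np.save('pics/s3.npy',d);cv2.imwrite('pics/s3r.png',im[:,:,::-1]);cv2.imwrite('pics/s3.png',cv2.resize(im[170:330,200:360,::-1],None,fx=3.7,fy=3.7))
im,d=vision.get_image('top');np.save('pics/t3.npy',d);cv2.imwrite('pics/t3r.png',im[:,:,::-1]);cv2.imwrite('pics/t3.png',cv2.resize(im[170:300,120:290,::-1],None,fx=4,fy=4))
row([.511,.186,.18],-1.7)
```

```text
t 4.65 pos [0.5117 0.1829 0.182 ] yaw -1.67 F [ 0.1  0.2 -1.8] T [-0.03  0.03  0.01] w 0.0134 q6 98.9
row [-0.016, -0.061, 0.041] [0.002, 0.004, 0.003]
```

View pics/s3.png

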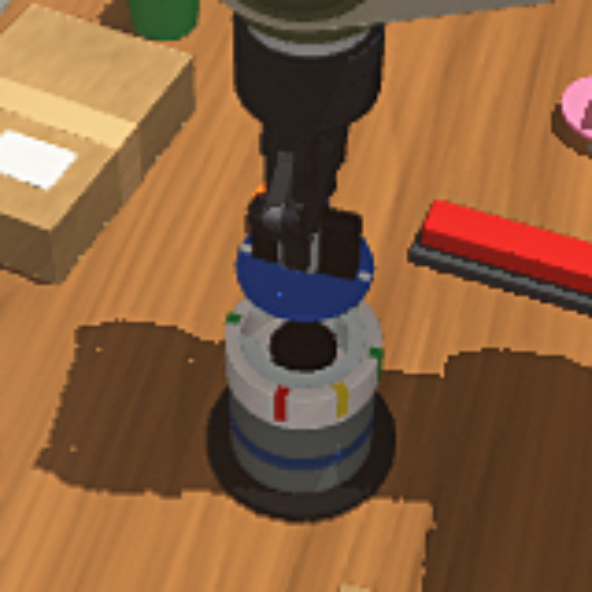

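View pics/t3.png

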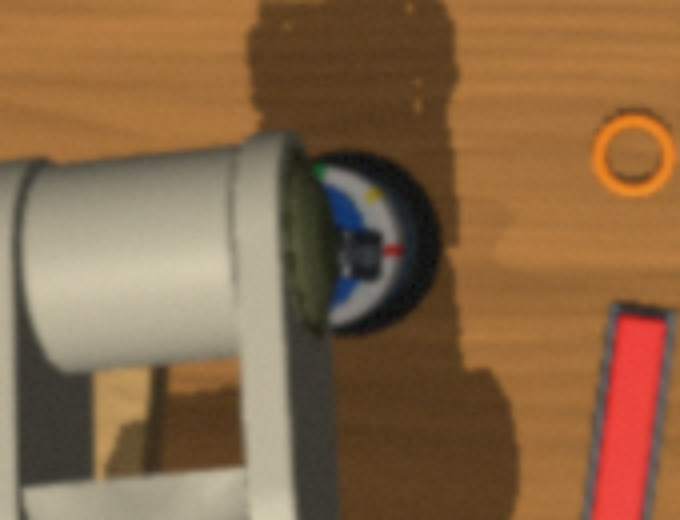

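The side view shows the lid above the bore, with white dashes at (247,247) and (368,275) in the crop. Next: offset and angle relative to the marks, using the same camera for both.

Run:
```python
from h import *
im=cv2.imread('pics/s3r.png');d=np.load('pics/s3.npy');C=cloud('side',d)
H,S,V=cv2.split(cv2.cvtColor(im,cv2.COLOR_BGR2HSV))
B=(H>100)&(H<130)&(S>120)&(C[...,2]>.15)&(np.hypot(C[...,0]-.51,C[...,1]-.185)<.07)
P=C[B]; print("disc n",len(P))
A=np.c_[P[:,:2]-[.511,.186],np.ones(len(P))]
# only top-face points, robust
w=np.ones(len(P),bool)
for _ in range(5):
    k=np.linalg.lstsq(A[w],P[w,2],rcond=None)[0]; r=P[:,2]-A@k; w=abs(r)<.004
print("plane slopes deg",np.degrees(k[:2]).round(2),"z0",k[2].round(4))
cn=max(cv2.findContours(B.astype(np.uint8),0,1)[0],key=cv2.contourArea).reshape(-1,2)
zt=.175
h=cv2.convexHull(cn).reshape(-1,2).astype(float); Q=rayz('side',h,zt)[:,:2]*1000
print("disc fit",cv2.minEnclosingCircle(Q.astype(np.float32)))
for c in [(247,247),(368,275)]:
    u=200+c[0]/3.7;v=170+c[1]/3.7
    b=im[int(v)-4:int(v)+5,int(u)-4:int(u)+5].astype(float); m=(b.min(2)-90).clip(0)
    yy,xx=np.mgrid[int(v)-4:int(v)+5,int(u)-4:int(u)+5]
    uv=[(xx*m).sum()/m.sum(),(yy*m).sum()/m.sum()]; print(np.round(uv,1),(m>0).sum(),rayz('side',[uv],zt)[0].round(4))
```

```text
disc n 443
plane slopes deg [ 0.15 -0.76] z0 0.1754
disc fit ((509.9349670410156, 187.34169006347656), 38.94224166870117)
[266.1 236.5] 6 [0.5466 0.181  0.175 ]
[298.2 244.3] 5 [0.4752 0.1841 0.175 ]
```

{"name": "send_rows", "arguments": {
  "targets": [
    [-0.01,-0.05,0.3,0,0,0,5],
    [-0.01,-0.05,0.7,0,0,0,5],
    [-0.01,-0.05,0.7,0,0,0,5]
  ]
}}

```text
time_s: 5.03
position: [0.5104, 0.1859, 0.1455]
tool_rot: [[1.0, -0.029, -0.004], [-0.029, -1.0, -0.0], [-0.004, 0.001, -1.0]]
ft_force: [1.0, -0.6, -2.1]
grip_width: 0.013
```

Run:
```python
from h import *
row([.511,.186,.13],-1.7)
im,d=vision.get_image('side');cv2.imwrite('pics/s4r.png',im[:,:,::-1]);cv2.imwrite('pics/s4.png',cv2.resize(im[200:320,220:340,::-1],None,fx=5,fy=5,interpolation=cv2.INTER_CUBIC))
row([.511,.186,.13],-1.7)
```

```text
t 5.03 pos [0.5104 0.1859 0.1455] yaw -1.65 F [ 1.  -0.6 -2.1] T [0.05 0.02 0.02] w 0.013 q6 99.2
row [0.014, -0.002, 0.311] [0.004, 0.026, 0.006]
t 5.08 pos [0.511  0.1861 0.1466] yaw -1.64 F [ 0.  -0.5 -2.2] T [ 0.01  0.01 -0.02] w 0.0133 q6 99.2
row [0.001, 0.002, 0.333] [0.002, 0.011, 0.007]
```

View pics/s4.png

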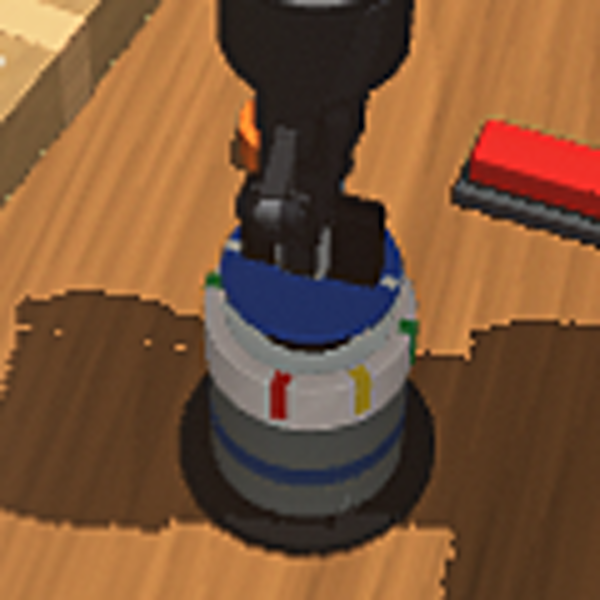

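The lid is centred above the rim, with its dashes at (235,245) and (390,280) in line with the green marks. Now lowering in small steps.

{"name": "send_rows", "arguments": {
  "targets": [
    [0,0,0.1,0,0,0,5],
    [0,0,0.2,0,0,0,5],
    [0,0,0.26,0,0,0,5],
    [0,0,0.26,0,0,0,5]
  ]
}}

```text
time_s: 5.58
position: [0.5112, 0.1864, 0.1341]
tool_rot: [[1.0, -0.028, -0.0], [-0.028, -1.0, -0.0], [-0.0, 0.0, -1.0]]
ft_force: [0.6, 0.1, -1.9]
grip_width: 0.013
```

Run:
```python
from h import *
row([.511,.186,.123],-1.7)
```

```text
t 5.58 pos [0.5112 0.1864 0.1341] yaw -1.61 F [ 0.6  0.1 -1.9] T [ 0.   -0.02  0.06] w 0.013 q6 99.2
row [-0.004, 0.008, 0.222] [0.0, 0.002, 0.011]
```

{"name": "send_rows", "arguments": {
  "targets": [
    [0,0,0.06,0,0,0,5],
    [0,0,0.12,0,0,0,5],
    [0,0,0.17,0,0,0,5],
    [0,0,0.17,0,0,0,5]
  ],
  "grip_force": 100
}}

```text
time_s: 6.08
position: [0.5113, 0.1864, 0.126]
tool_rot: [[1.0, -0.028, 0.0], [-0.028, -1.0, 0.0], [0.0, -0.0, -1.0]]
ft_force: [-2.1, 0.3, 3.3]
grip_width: 0.0131
```

Run:
```python
from h import *
row([.511,.186,.123],-1.7)
```

```text
t 6.08 pos [0.5113 0.1864 0.126 ] yaw -1.61 F [-2.1  0.3  3.3] T [-0.02  0.34  0.03] w 0.0131 q6 99.2
row [-0.007, 0.009, 0.061] [-0.0, -0.003, 0.011]
```

{"name": "send_rows", "arguments": {
  "targets": [
    [-0.01,0,0.04,0,0,0,5],
    [-0.01,0,0.08,0,0,0,5],
    [-0.01,0,0.08,0,0,0,5]
  ]
}}

```text
time_s: 6.45
position: [0.5114, 0.1865, 0.123]
tool_rot: [[1.0, -0.028, 0.003], [-0.028, -1.0, 0.0], [0.002, -0.0, -1.0]]
ft_force: [-1.9, -1.1, 13.7]
grip_width: 0.0128
```

Run:
```python
from h import *
row([.511,.186,.123],-1.7)
im,d=vision.get_image('side');cv2.imwrite('pics/s5r.png',im[:,:,::-1]);cv2.imwrite('pics/s5.png',cv2.resize(im[200:320,220:340,::-1],None,fx=5,fy=5,interpolation=cv2.INTER_CUBIC))
row([.511,.186,.123],-1.7)
```

```text
t 6.45 pos [0.5114 0.1865 0.123 ] yaw -1.61 F [-1.9 -1.1 13.7] T [-0.23  0.5  -0.01] w 0.0128 q6 99.2
row [-0.007, 0.01, -0.0] [-0.002, -0.018, 0.012]
t 6.5 pos [0.5114 0.1865 0.123 ] yaw -1.61 F [-1.3 -0.7 12. ] T [-0.19  0.48 -0.03] w 0.0128 q6 99.2
row [-0.007, 0.01, -0.0] [-0.002, -0.018, 0.012]
```

View pics/s5.png

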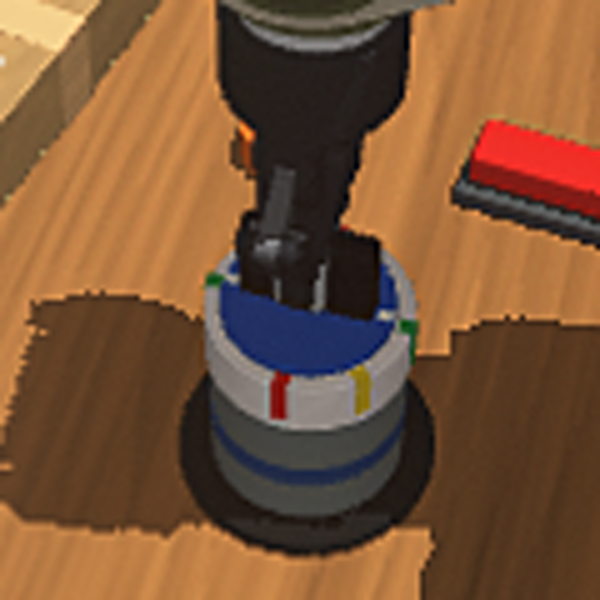

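The dashes now line up with the green marks and the disc sits on the rim. I'll press a little more to confirm it is flush and not just near it.

{"name": "send_rows", "arguments": {
  "targets": [
    [-0.01,0.01,0.03,0,0,0,5],
    [-0.01,0.01,0.03,0,0,0,5]
  ]
}}

```text
time_s: 6.75
position: [0.5115, 0.1865, 0.123]
tool_rot: [[1.0, -0.028, 0.005], [-0.028, -1.0, 0.001], [0.005, -0.001, -1.0]]
ft_force: [-4.0, 1.5, 23.0]
grip_width: 0.0125
```

Run:
```python
from h import *
row([.511,.186,.123],-46.7)
```

```text
t 6.75 pos [0.5115 0.1865 0.123 ] yaw -1.6 F [-4.   1.5 23. ] T [ 0.05  0.95 -0.  ] w 0.0125 q6 99.1
row [-0.009, 0.01, 0.0] [-0.024, -0.032, 5.637]
```

Force rose to 23 N with no change in height, so the lid is flush. Turning clockwise.

{"name": "send_rows", "arguments": {
  "targets": [
    [0,0,0,0,0,0.4,5],
    [0,0,0,0,0,0.9,5],
    [0,0,0,0,0,1.4,5],
    [0,0,0,0,0,1.9,5],
    [0,0,0,0,0,1.9,5]
  ]
}}

```text
time_s: 7.38
position: [0.5121, 0.1857, 0.123]
tool_rot: [[0.957, -0.29, 0.007], [-0.29, -0.957, -0.0], [0.006, -0.002, -1.0]]
ft_force: [-0.8, -2.4, 21.8]
grip_width: 0.0127
```

Run:
```python
from h import *
row([.511,.186,.123],-46.7)
```

```text
t 7.38 pos [0.5121 0.1857 0.123 ] yaw -16.86 F [-0.8 -2.4 21.8] T [-0.6   0.58 -0.08] w 0.0127 q6 114.4
row [-0.024, 0.001, 0.0] [-0.024, -0.04, 3.73]
```

{"name": "send_rows", "arguments": {
  "targets": [
    [0,0,0,0,0,0.4,5],
    [0,0,0,0,0,0.9,5],
    [0,0,0,0,0,1.4,5],
    [0,0,0,0,0,1.9,5],
    [0,0,0,0,0,1.9,5]
  ]
}}

```text
time_s: 8.0
position: [0.5121, 0.1855, 0.123]
tool_rot: [[0.847, -0.531, 0.006], [-0.531, -0.847, -0.0], [0.006, -0.003, -1.0]]
ft_force: [-0.4, -3.9, 22.2]
grip_width: 0.0128
```

Run:
```python
from h import *
row([.511,.186,.123],-46.7)
```

```text
t 8.0 pos [0.5121 0.1855 0.123 ] yaw -32.07 F [-0.4 -3.9 22.2] T [-0.73  0.64 -0.18] w 0.0128 q6 129.6
row [-0.024, 0.004, 0.0] [-0.027, -0.037, 1.829]
```

{"name": "send_rows", "arguments": {
  "targets": [
    [0,0,0,0,0,0.5,5],
    [0,0,0,0,0,1.0,5],
    [0,0,0,0,0,1.4,5],
    [0,0,0,0,0,1.7,5],
    [0,0,0,0,0,1.7,5]
  ]
}}

```text
time_s: 8.62
position: [0.5121, 0.1855, 0.123]
tool_rot: [[0.699, -0.715, 0.006], [-0.715, -0.699, -0.001], [0.005, -0.004, -1.0]]
ft_force: [-0.2, -4.6, 23.2]
grip_width: 0.0129
```

Run:
```python
from h import *
row([.511,.186,.123],-46.7)
im,d=vision.get_image('side');np.save('pics/s6.npy',d);cv2.imwrite('pics/s6r.png',im[:,:,::-1]);cv2.imwrite('pics/s6.png',cv2.resize(im[200:320,220:340,::-1],None,fx=5,fy=5,interpolation=cv2.INTER_CUBIC))
im,d=vision.get_image('top');cv2.imwrite('pics/t6r.png',im[:,:,::-1]);cv2.imwrite('pics/t6.png',cv2.resize(im[170:290,140:260,::-1],None,fx=5,fy=5,interpolation=cv2.INTER_CUBIC))
```

```text
t 8.62 pos [0.5121 0.1855 0.123 ] yaw -45.63 F [-0.2 -4.6 23.2] T [-0.78  0.69  0.03] w 0.0129 q6 143.2
row [-0.023, 0.009, 0.001] [-0.03, -0.035, 0.134]
```

View pics/s6.png

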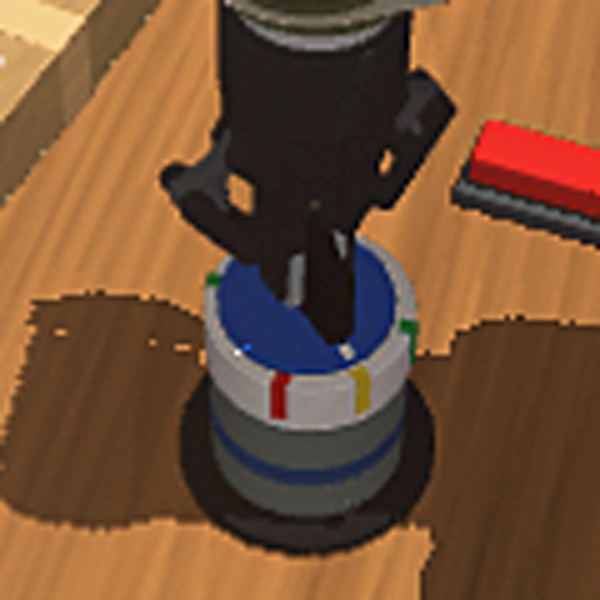

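View pics/t6.png

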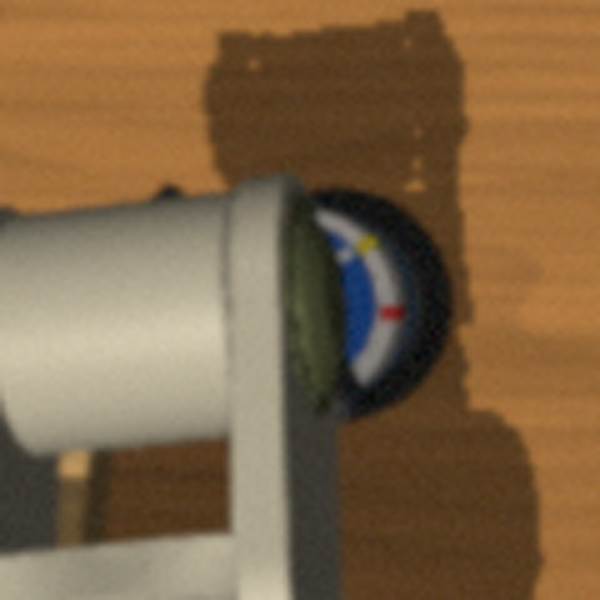

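The side view shows the lid's dash at (346,352) next to the yellow mark at (358,372). The top view shows dash (347,256) next to yellow (368,243). Now the angles.

Run:
```python
from h import *
def cen(im,f,c0,r=4):
    x0,y0=map(int,np.round(c0));b=im[y0-r:y0+r+1,x0-r:x0+r+1].astype(float);m=f(b).clip(0)
    yy,xx=np.mgrid[y0-r:y0+r+1,x0-r:x0+r+1];return [(xx*m).sum()/m.sum(),(yy*m).sum()/m.sum()]
white=lambda b:b[...,2]-95   # red channel stands out on blue
yel=lambda b:np.minimum(b[...,1],b[...,2])-b[...,0]-70
for n,o,dash,ye,ctr in (("top",(140,170),(347,256),(368,243),(.512,.1855)),("side",(220,200),(346,352),(360,374),(.5102,.1855))):
    im=cv2.imread(f"pics/{n[0]}6r.png")
    d0=np.array(o)+np.array(dash)/5-.4; y0=np.array(o)+np.array(ye)/5-.4
    d=cen(im,white,d0,2 if n=="top" else 1); y=cen(im,yel,y0,3)
    for nm,p,z in (("dash",d,.116),("dash_raw",d0,.116),("yel",y,.110),("yel_raw",y0,.110)):
        w=rayz(n,[p],z)[0][:2]-ctr; print(n,nm,np.round(p,1),(w*1000).round(1),"ang",np.degrees(np.arctan2(w[1],w[0])).round(1),"r",np.hypot(*w).round(4))
C=cloud('side',np.load('pics/s6.npy'));im=cv2.imread('pics/s6r.png');H,S,V=cv2.split(cv2.cvtColor(im,cv2.COLOR_BGR2HSV))
B=(H>100)&(H<130)&(S>120)&(C[...,2]>.10)&(np.hypot(C[...,0]-.51,C[...,1]-.185)<.06)
P=C[B];A=np.c_[P[:,:2]-[.511,.186],np.ones(len(P))];k=np.linalg.lstsq(A,P[:,2],rcond=None)[0];print("disc plane",np.degrees(k[:2]).round(2),k[2].round(4),len(P))
```

```text
top dash [209.5 219.9] [ 27.6 -25.8] ang -43.0 r 0.0378
top dash_raw [209.  220.8] [ 25.6 -24.6] ang -43.9 r 0.0355
top yel [213.  218.3] [ 31.8 -32.9] ang -46.0 r 0.0458
top yel_raw [213.2 218.2] [ 32.  -33.5] ang -46.3 r 0.0463
side dash [288.8 269.8] [-22.7  24.5] ang 132.9 r 0.0334
side dash_raw [288.8 270. ] [-23.  25.] ang 132.6 r 0.034
side yel [291.8 275. ] [-31.7  31.9] ang 134.8 r 0.0449
side yel_raw [291.6 274.4] [-30.8  30.4] ang 135.3 r 0.0433
disc plane [-6.7 -5.5] 0.1201 471
```

The bar sits about 1° short of the yellow marks: roughly -45.6° against -46 to -47°. I'll add a 1° nudge and hold.

{"name": "send_rows", "arguments": {
  "targets": [
    [0,0,0,0,0,0.12,5],
    [0,0,0,0,0,0.12,5],
    [0,0,0,0,0,0.12,5],
    [0,0,0,0,0,0.12,5]
  ]
}}

```text
time_s: 9.22
position: [0.5121, 0.1854, 0.123]
tool_rot: [[0.688, -0.726, 0.006], [-0.726, -0.688, -0.001], [0.005, -0.004, -1.0]]
ft_force: [-1.2, -4.2, 22.2]
grip_width: 0.0131
```

Run:
```python
from h import *
row([.511,.186,.123],-46.6)
im,d=vision.get_image('side');C=cloud('side',d);cv2.imwrite('pics/s7.png',cv2.resize(im[200:320,220:340,::-1],None,fx=5,fy=5,interpolation=cv2.INTER_CUBIC))
cv2.imwrite('pics/s7f.png',im[:,:,::-1])
H,S,V=cv2.split(cv2.cvtColor(im,cv2.COLOR_RGB2HSV))
rr=np.hypot(C[...,0]-.51,C[...,1]-.1865)
B=(H>105)&(H<128)&(S>150)&(C[...,2]>.112)&(C[...,2]<.122)&(rr<.037)
P=C[B];print(len(P),"disc z",np.percentile(P[:,2],[10,50,90]).round(4))
for q in range(4):
    a=np.degrees(np.arctan2(P[:,1]-.1865,P[:,0]-.51))%360//90==q
    if a.sum()>5: print(q,a.sum(),np.median(P[a,2]).round(4))
row([.511,.186,.123],-46.6)
```

```text
t 9.22 pos [0.5121 0.1854 0.123 ] yaw -46.56 F [-1.2 -4.2 22.2] T [-0.76  0.68  0.12] w 0.0131 q6 144.1
row [-0.024, 0.008, 0.001] [-0.03, -0.035, 0.005]
362 disc z [0.1156 0.117  0.1186]
0 156 0.117
1 106 0.1168
2 78 0.1173
3 22 0.1171
t 9.28 pos [0.5121 0.1854 0.123 ] yaw -46.56 F [-0.1 -4.1 22.7] T [-0.73  0.67  0.12] w 0.0129 q6 144.1
row [-0.023, 0.008, 0.001] [-0.03, -0.035, 0.005]
```

View pics/s7.png

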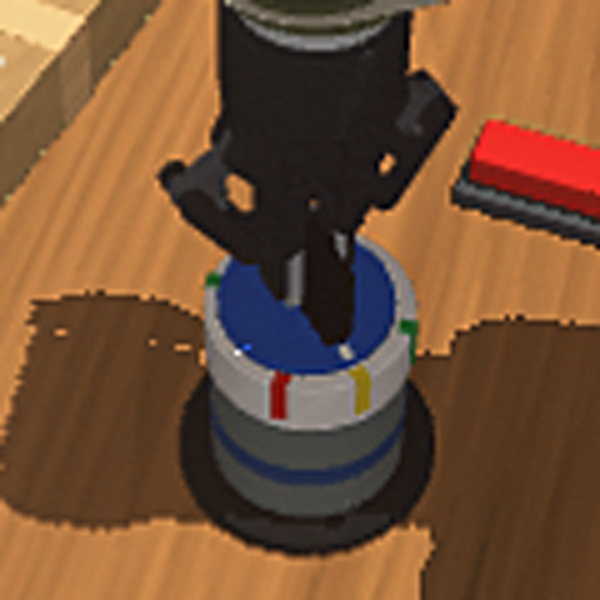

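View pics/s7f.png

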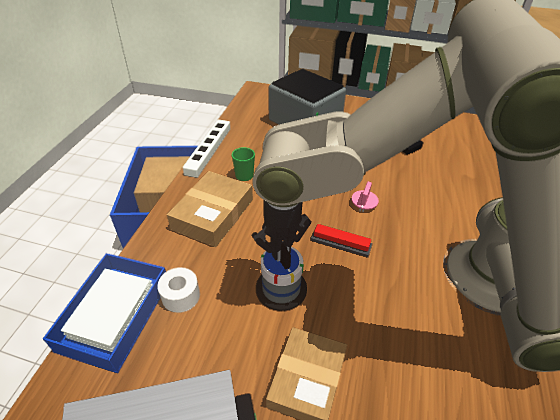

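The disc is level all round at 0.117 m, against 0.116 m for flush. The bar's dash points at the yellow mark, the push is steady at 22 N, and nothing visible has moved. Handing in.

```bash
python3 -c "
from rig import env
print(env.close_job())"
```

```text
the job is handed in; nothing more can be done
None
```

The lid is in the canister, pressed flush and stopped at the yellow half-way marks. The arm is still gripping it and pushing down. I handed the job in at about 9.3 s.

**What I did:** I gripped the blue lid by its bar and lowered it in line with the green marks. I pressed until the force rose from about 12 N to 23 N with no change in height, then turned it 45° clockwise under that push.

**Last checks:**
- **Flush:** the disc top measured 0.117 m in all four quadrants. Flush is 0.116 m and the calibration is good to about 2 mm.
- **Push:** steady at 22 to 23 N.
- **Angle:** the bar was at -46.6°. The estimates of the yellow line ranged from -46.0° to -47.6°. I felt no click or resistance from the lock.
- **Surroundings:** everything I could see in the last side picture was where it started. The arm hid the tape roll and most of the scanner there.

**Disagreements between checks:**
- The two cameras differed by about 2 mm in position.
- Before a final 1° nudge, they read the lid's angle about 4° apart (-43° to -44° from the top, -47° from the side). I relied on the tool angle, which matched their average, and did not repeat this angle reading after the nudge.
- One earlier plane fit showed the disc tilted by 5 to 7°. It probably included rim and finger pixels; the quadrant check showed the disc level.

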